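# Put a wheel bearing in the bench oven to warm

## Task

Put the clean new bearing (bright rings, blue seal) in the bench oven to warm up before fitting: pull the oven door fully down, set the bearing down flat on the wire rack beside the sleeve that is already warming there, without touching the sleeve or dropping the bearing, and push the door back up until its catch has snapped and it is fully shut. Keep hold of the door so that it neither falls open nor slams, let go of it at the end, and leave the sleeve standing on the rack and everything else on the bench where it is.

Things in the scene. Friction and masses are not known exactly. Their poses are not given: they have to be found in the camera images.
- oven: Brushed-steel bench oven, fixed, 360 mm wide, 270 deep, 265 high. Origin: centre of its underside on the bench. Own x points to its back, y along its width, z up; the door is in its front (own -x side, front plane at x = -135 mm). It stands right of the robot, its front turned to the robot's left (+y) within 0.25 rad. The opening is 320 mm wide, 75 to 249 mm above the bench.
- oven_door (a joint): Angle (rad) of the bottom-hinged door: 0 shut, 1.36 down on its stop, nearly level. Steel frame with dark window, 330 mm wide, 170 high, 14 thick, about 0.9 kg. A spring roller catch holds it shut: 7 to 12 N at the handle to pull off; 11 to 16 N to press on (felt at 0.08 to 0.03 rad), then a firm stop. Beyond about 0.2 rad it falls open if let go (1 to 4 N at the handle); down, it stays down.
- door_hinge (a point): Middle of the door's hinge line: 75 mm above the bench, in the oven's front plane (own x = -135 mm of the oven). The hinge line runs along the oven's width (own y). The axes turn with the door.
- door_handle (a point): Middle of the handle: black round bar, 14 mm thick, 270 long, along the oven's width, brackets 125 mm either side. Its axis is 42 mm off the door's outer face and 8 mm beyond the door's top edge. Shut: 56 mm ahead of the front plane, 253 mm above the bench. Down: 186 mm ahead, 57 mm up, hanging under the door's edge: take it from outside, tool leaning about 45 degrees. It may turn in the fingers.
- oven_rack: Wire rack, 225 mm deep (own x), 290 wide (own y), bright rods 19 mm apart. Origin: centre of its top surface, 175 mm above the bench; axes as the oven's. Linked to the door, it slides out by 72 mm per rad of door angle. Centre at oven x = -15 mm when shut, -113 mm when down: its front 90 mm then stand clear of the oven. A rail along its back edge stands 15 mm up.
- bearing: The new ball bearing, lying flat on the bench left of the oven: outer diameter 52 mm, 15 mm thick, bore 25 mm, bright steel rings with a dark blue seal, about 0.13 kg. Origin: centre of its underside; z along its axis.
- old_bearing: The worn-out bearing of the same size (52 mm by 15 mm), rusty brown all over, also flat on the bench; not to be used. Origin: centre of its underside. It and the new one may have changed places.
- sleeve: Dark steel coupling sleeve with a copper band, 44 mm diameter, 36 mm high, about 0.2 kg, standing loose on the front half of the rack; it rides in and out with the rack. Origin: centre of its underside.
- cone: Yellow plastic boot-fitting cone standing on the bench, 88 mm across the foot, 262 mm high. Origin: centre of its underside.
- red_tin: Red paint tin, 100 mm diameter, 105 mm high. Origin: centre of its underside.
- brown_tin: Brown tin, 90 mm diameter, 90 mm high. Origin: centre of its underside.
- pincers: Steel end-cutting pincers lying flat, 210 mm long (own x, jaws at +x), 102 mm across the handles, 14 mm thick. Origin: at the bench, middle of its length.
- scraper: Scraper with a green handle lying flat, 200 mm long (own x, handle to -x), 50 mm wide, 20 mm thick. Origin: at the bench, where blade and handle meet.
There are look-alikes about, which are no part of the job. What is shaped like the bearing but green or pink is not meant.

How it is judged:
By the outcome, as a careful person would: the job done as asked, in the order asked, and still so for the second after the job is handed in, with the robot touching nothing.
It also fails if it takes over 69 s, if anything falls off the work surface, if the arm or the gripper's body presses on something with over 40 N, if the wrist force passes 120 N, or if a joint passes its speed limit or range.

## Robot

A 7-joint arm with a two-finger parallel gripper is mounted at the origin on the work surface. World frame = base frame: x ahead of the robot, y to its left, z up, the work surface at z = 0. Lengths are in m, angles in degrees, forces in N, time in s.
With the tool pointing down it reaches from about 0.425 to 0.875 m from the base axis. Payload 4.7 kg.
Tool frame: the origin (TCP) lies on the centre line of the jaws, within the pads' length; the fingertips stand 14 mm ahead of it and the grasp point (between the pads) lies 5 mm behind it; z points along the fingers, y is the line along which they close (so a half turn about z gives the same grasp; the last joint's range is limited). The gripper opens to 87 mm and grips with 3 to 60 N. Pads are 19 mm wide; open, the fingers measure 117 mm over their backs; the gripper's body (75 mm by 190 mm) begins 51 mm behind the grasp point.
Start: joints at [-75.109, 18.392, -4.016, 83.108, 1.295, 78.541, -3.26], TCP at [0.158, 0.63, 0.237] pointing down, gripper open.
Joint ranges: [-163.93, 163.93], [-17.29, 119.83], [-79.2, 71.16], [3.27, 140.29], [-89.18, 269.18], [5.43, 117.66], [-154.24, 154.24]. Speed limits (degrees/s): [147.25, 147.25, 180, 180, 180, 180, 180].

## Interface

Orientations are given as [roll, pitch, yaw] about the fixed x, y, z axes, in that order (R = Rz(yaw) Ry(pitch) Rx(roll)).
In Python, from cell import env gives the robot as it stands.
- The arm moves only by the tool jog_arm, never from a script. Its argument "motion" is a list that holds one entry, the list of rows, each a list of 7 numbers: the shift along the tool's x, y, z in units of 0.1 m (1.0 is 0.1 m), then the turn, a rotation vector about the tool's x, y, z in units of 180 degrees (1.0 is 180 degrees), then the closure, from 0 (fully open) to 1 (shut). A call has 1 to 5 rows; each row is the pose to reach, as a shift and turn from the pose commanded when the call began, along the tool's axes at that moment, turning the shorter way round; what a row does not reach only later rows make up. A row lasts 1/10 s, in which the tool goes at most 50 mm and 8.59 degrees, less where a joint would pass 70% of its speed; a pose out of reach is approached as far as the arm can. A call with a number of a shift or a turn outside -1 to 1 is refused whole. A call with a gripper value outside its range is refused whole. The fingers move at their own pace and stop on an object; "grip_force" is the grip in N (left out, the last holds). Time passes only in rows, so rows that repeat a pose let the fingers close. It gives the time, the measured TCP pose, the force, the opening and the grip force at its end, in the units of the state.
- env.get_obs(): the state, without advancing time (a new reading comes with each control period).
- env.read_camera(name): name is "scene" or "top" or "wrist"; returns (picture, depth): 420x560x3 uint8, red, green, blue; 420x560 float32, m along the optical axis (not along the pixel's ray), 0 where there is no reading.
- env.camera_info(name): a dict with "camera_matrix" (3x3 intrinsics, pixels), "origin" and "orientation" of the camera in the world; the wrist camera has in their place "mount" (4x4, takes a point from camera to tool coordinates, whose origin is the TCP and whose axes are the flange's). Camera axes: x right, y down, z forward; pixel columns grow to the right and rows downward; lengths in m; the calibration is good to about 2 mm. A picture is of the moment at which its call begins: read the wrist's pose just before it. camera_info takes no time and is no camera call.
- env.sign_off(): hands the job in; it is judged then, once.
The state is a dict: "time_s": time; "qpos": joint angles; "joint_velocities": joint speeds; "effort": joint torques, N m; "tool_pos": TCP position; "tool_rot": TCP orientation; "force": force on the tool from outside, world axes, zero at the start; "wrist_torque": the same for the moment, N m; "grip_width": finger opening in m; "grasp_force": force on a finger pad.
Only numpy, scipy, OpenCV 4.12 (cv2) and the standard library are available. Lean on these libraries where they do the work, as an engineer would, in place of code of your own. Each camera call takes 0.05 s, during which the arm holds its last target. There are 200 camera calls.

## Working session

There is one attempt and no reset: what is moved stays moved. The work goes in short steps, Python scripts to look and compute and a tool call to move; the robot and the scene stay as the last step left them, time stands still between calls to the robot, and variables do not carry over. Pictures are saved under pics/ and viewed, at most 10 in all, crops included, and the job is handed in when it is done.

Besides the shell and the picture viewer there is one more tool, called as name(argument=value, ...), one argument or row to a line, values as JSON. jog_arm: Moves the arm, as the interface text tells. Shifts and turns lie within -1 to 1; 1 stands for 0.1 m of shift or 180 degrees of turn. Its arguments: {"type":"object","properties":{"motion":{"type":"array","items":{"type":"array","items":{"type":"array","items":{"type":"number"}}}},"grip_force":{"type":"number"}},"required":["motion"]}

```bash
ls; mkdir -p pics
python3 - <<'E'
from cell import env
import cv2,numpy as np
for n in ["scene","top"]:
    p,d=env.read_camera(n); np.savez(f"{n}0.npz",p=p,d=d)
    cv2.imwrite(f"pics/{n}0.png",p[:,:,::-1]); i=env.camera_info(n); print(n,i)
print(env.camera_info("wrist"))
print(env.get_obs())
E
```

```text
pics
scene {'camera_matrix': array([[540.84021961,   0.        , 273.29307324],
       [  0.        , 540.84021961, 207.38217283],
       [  0.        ,   0.        ,   1.        ]]), 'origin': array([ 1.64595554, -0.49116592,  1.26424872]), 'orientation': array([-132.8574168 ,   -0.23188029,   64.45507468])}
top {'camera_matrix': array([[442.38920533,   0.        , 283.61839391],
       [  0.        , 442.38920533, 211.64434876],
       [  0.        ,   0.        ,   1.        ]]), 'origin': array([0.3328815 , 0.02584661, 1.17412455]), 'orientation': array([-166.28332313,   -0.21814864,  -88.83392114])}
{'camera_matrix': array([[371.77974508,   0.        , 276.07529161],
       [  0.        , 371.77974508, 211.84173537],
       [  0.        ,   0.        ,   1.        ]]), 'mount': array([[-1.42572330e-04, -9.69309513e-01, -2.45843542e-01,
         6.73490402e-02],
       [ 9.99999895e-01, -2.45438972e-04,  3.87783284e-04,
         6.07911711e-04],
       [-4.36221612e-04, -2.45843460e-01,  9.69309446e-01,
        -1.47811898e-01],
       [ 0.00000000e+00,  0.00000000e+00,  0.00000000e+00,
         1.00000000e+00]])}
{'time_s': 0.1, 'qpos': array([-75.10873629,  18.4345051 ,  -4.01597772,  83.1689415 ,
         1.29687561,  78.53997756,  -3.26105382]), 'joint_velocities': array([ 0.02357177, -0.09569876,  0.05871406, -0.15864864, -0.02003398,
        0.11588993,  0.02302454]), 'effort': array([ 3.02484796e-04, -4.92567337e+01, -4.05407259e-01, -3.13400638e+01,
       -6.41111378e-02,  3.94156168e-02,  1.03618809e-04]), 'tool_pos': array([0.15810481, 0.62999   , 0.23556539]), 'tool_rot': array([-1.79901915e+02,  7.16501793e-03,  1.65918104e+02]), 'force': array([-0.04828179,  0.73596198, -0.14321015]), 'wrist_torque': array([-0.04938203,  0.00191329,  0.02130659]), 'grasp_force': 0.0, 'grip_width': 0.08691388854494432}
```

View pics/scene0.png

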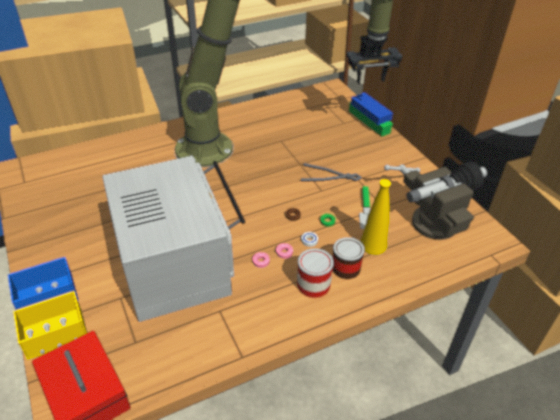

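View pics/top0.png

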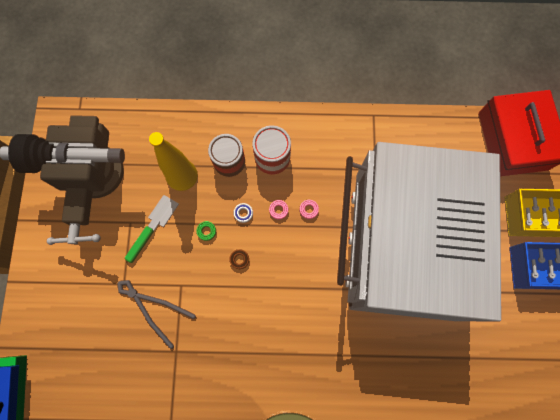

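The scene picture shows the oven at left (105–230, 160–312). In the top view the candidates are the blue/bright ring at (243,212), rusty (239,260), green (206,231) and pink (279,210) and (309,209). Only (243,212) has bright rings with a blue seal. The handle runs along column ~345 in the top view.

```bash
cat > h.py <<'E'
import numpy as np,cv2
from scipy.spatial.transform import Rotation as R
from cell import env
def cam(n,obs=None):
    i=env.camera_info(n);K=np.array(i["camera_matrix"])
    if n=="wrist":
        T=np.eye(4);T[:3,:3]=R.from_euler("xyz",obs["tool_rot"],degrees=True).as_matrix();T[:3,3]=obs["tool_pos"]
        T=T@np.array(i["mount"]);return K,T[:3,:3],T[:3,3]
    return K,R.from_euler("xyz",i["orientation"],degrees=True).as_matrix(),np.array(i["origin"])
def plane(c,uv,z):
    K,Rm,o=c;d=Rm@np.linalg.solve(K,[uv[0],uv[1],1.]);return o+d*(z-o[2])/d[2]
def cloud(c,d):
    K,Rm,o=c;v,u=np.mgrid[:d.shape[0],:d.shape[1]]
    r=np.stack([(u-K[0,2])/K[0,0],(v-K[1,2])/K[1,1],np.ones(d.shape)],-1)*d[...,None]
    P=r@Rm.T+o;P[d==0]=np.nan;return P
E
python3 - <<'E'
from h import *
for n in ["top","scene"]:
    z=np.load(n+"0.npz");p,d=z["p"],z["d"];c=cam(n);P=cloud(c,d)
    m=(abs(P[...,2]-.265)<.012)&(P[...,1]<-.1)&(P[...,0]>.2)&(P[...,0]<.85)
    m=cv2.morphologyEx(m.astype(np.uint8),cv2.MORPH_OPEN,np.ones((5,5)))
    cs=max(cv2.findContours(m,0,2)[0],key=cv2.contourArea)
    q=np.array([plane(c,x[0],.265)[:2] for x in cs],np.float32)
    r=cv2.minAreaRect(q);print(n,"oven",r,cv2.boxPoints(r).round(3).tolist(),np.median(P[m>0][:,2]))
    hsv=cv2.cvtColor(p,cv2.COLOR_RGB2HSV)
    for nm,m in [("blue",(hsv[...,0]>100)&(hsv[...,0]<135)&(hsv[...,1]>70)),("pink",(hsv[...,0]>160)&(hsv[...,1]>60)&(hsv[...,2]>150)),("green",(hsv[...,0]>45)&(hsv[...,0]<80)&(hsv[...,1]>120)),("yellow",(hsv[...,0]>22)&(hsv[...,0]<32)&(hsv[...,1]>180))]:
        for x in cv2.findContours(m.astype(np.uint8),0,2)[0]:
            if cv2.contourArea(x)>60:
                (u,v),rad=cv2.minEnclosingCircle(x);w=plane(c,(u,v),.015);print(n,nm,round(u),round(v),round(rad,1),w.round(3))
    if n=="top":
        for uv in [(346,158),(340,285),(352,158),(344,283)]:print(uv,plane(c,uv,.253).round(3),P[uv[1],uv[0]].round(3))
        a=p[150:320,180:400];cv2.imwrite("pics/crop.png",cv2.resize(a,None,fx=3.5,fy=3.5,interpolation=2)[:,:,::-1])
E
```

```text
top oven ((0.5289566516876221, -0.2901630103588104), (0.27460330724716187, 0.3594217002391815), 85.11287689208984) [[0.33799999952316284, -0.41200000047683716], [0.6959999799728394, -0.44200000166893005], [0.7200000286102295, -0.16899999976158142], [0.3619999885559082, -0.1379999965429306]] 0.2660569247459284
top blue 9 392 28.5 [0.147 0.69  0.015]
top blue 536 266 32.1 [ 0.484 -0.639  0.015]
top blue 243 212 7.7 [0.612 0.138 0.015]
top pink 309 209 9.3 [ 0.625 -0.041  0.015]
top pink 278 209 9.5 [0.623 0.042 0.015]
top green 15 387 32.7 [0.159 0.677 0.015]
top green 139 244 19.8 [0.518 0.408 0.015]
top green 206 230 9.4 [0.56  0.234 0.015]
top yellow 539 210 28.6 [ 0.637 -0.664  0.015]
top yellow 156 138 6.8 [0.821 0.391 0.015]
(346, 158) [ 0.683 -0.108  0.253] [ 0.778 -0.145  0.002]
(340, 285) [ 0.405 -0.092  0.253] [ 0.404 -0.092  0.256]
(352, 158) [ 0.683 -0.122  0.253] [ 0.682 -0.121  0.256]
(344, 283) [ 0.409 -0.101  0.253] [ 0.429 -0.135  0.004]
scene oven ((0.5351763367652893, -0.2937382161617279), (0.2711063623428345, 0.3696865141391754), 85.11299133300781) [[0.33899998664855957, -0.4129999876022339], [0.7080000042915344, -0.4449999928474426], [0.7310000061988831, -0.17399999499320984], [0.3630000054836273, -0.14300000667572021]] 0.26537917794781296
scene blue 40 283 34.7 [ 0.435 -0.669  0.015]
scene blue 372 108 22.4 [0.052 0.738 0.015]
scene blue 2 120 40.5 [-0.521 -0.686  0.015]
scene blue 9 25 26.5 [-1.452 -0.563  0.015]
scene pink 260 259 8.1 [ 0.629 -0.044  0.015]
scene pink 284 250 8.3 [0.626 0.038 0.015]
scene green 327 220 7.3 [0.563 0.23  0.015]
scene green 366 196 10.1 [0.518 0.409 0.015]
scene green 370 118 23.6 [0.117 0.688 0.015]
scene yellow 50 325 40.5 [ 0.599 -0.666  0.015]
scene yellow 380 216 38.1 [0.626 0.397 0.015]
```

View pics/crop.png

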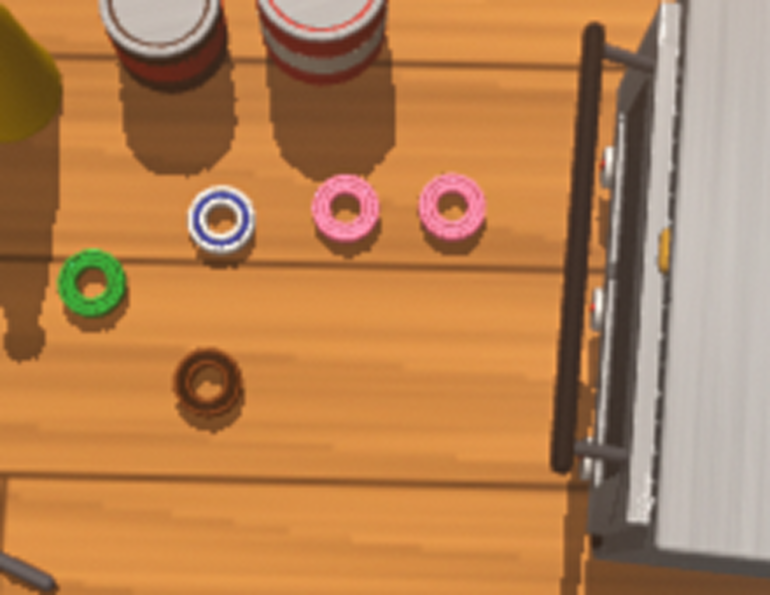

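The crop shows the bright ring with the blue seal at (221,219), so that is the new bearing. The rusty one is at (208,382), green at (92,283) and pink at (346,208) and (452,207). The door is shut and its handle runs (593,30)–(562,465). Next I'll write a small planner and locate the tins.

```bash
cat >> h.py <<'E'
OC=np.array([.532,-.292,0]);a=np.radians(-95.05)
OX=np.array([np.cos(a),np.sin(a),0]);OY=np.array([-np.sin(a),np.cos(a),0]);Z=np.array([0,0,1.])
def ov(x,y,z): return OC+OX*x+OY*y+Z*z
def lean(deg):
    b=np.radians(deg);z=OX*np.sin(b)-Z*np.cos(b);x=-OY;return np.column_stack([x,np.cross(z,x),z])
def down(h):
    h=np.radians(h);x=np.array([np.cos(h),np.sin(h),0]);return np.column_stack([x,np.cross(-Z,x),-Z])
def handle(t,y=0): return ov(-.135-.178*np.sin(t)-.056*np.cos(t),y,.075+.178*np.cos(t)-.056*np.sin(t))
def pose():
    o=env.get_obs();return o["tool_pos"],R.from_euler("xyz",o["tool_rot"],degrees=True).as_matrix()
def plan(wps,start=None):
    p,Q=start or pose()
    for w,W in wps:
        while True:
            s=Q.T@(w-p)/.1;r=R.from_matrix(Q.T@W).as_rotvec()/np.pi
            k=min(1,.98/max(abs(s).max(),1e-9),.22/max(np.linalg.norm(r),1e-9))
            s=np.round(s*k,3);r=np.round(r*k,3);print(s.tolist()+r.tolist())
            p=p+Q@s*.1;Q=Q@R.from_rotvec(r*np.pi).as_matrix()
            if k==1:break
        print("  at",p.round(3))
def st():
    o=env.get_obs();print("t",o["time_s"],"p",o["tool_pos"].round(4),"rpy",o["tool_rot"].round(1),"F",o["force"].round(1),"w",round(o["grip_width"],4),"g",o["grasp_force"],"q",o["qpos"].round(0))
E
python3 - <<'E'
from h import *
z=np.load("top0.npz");P=cloud(cam("top"),z["d"])
for nm,(u,v,r,h) in dict(brown=(226,152,22,.09),red=(272,145,24,.105)).items():
    Q=P[v-r:v+r,u-r:u+r].reshape(-1,3);Q=Q[abs(Q[:,2]-h)<.006];print(nm,Q.min(0).round(3),Q.max(0).round(3))
print("rust",plane(cam("top"),(239,260),.015))
L=lean(45);z_=L[:,2];H=handle(0)
print(H,handle(1.36),L.round(3))
plan([(np.array([.36,.36,.33]),down(170)),(H-.085*z_,L),(H+.003*z_,L)])
E
```

```text
brown [0.717 0.139 0.084] [0.806 0.228 0.096]
red [0.725 0.014 0.099] [0.826 0.113 0.111]
rust [0.48266095 0.14167361 0.015     ]
[ 0.54881279 -0.10174141  0.253     ] [0.56023644 0.02753209 0.05748406] [[-0.996  0.062 -0.062]
 [ 0.088  0.704 -0.704]
 [-0.    -0.707 -0.707]]
[-0.98, -0.798, -0.352, -0.0, 0.0, -0.008]
[-0.98, -0.84, -0.36, -0.0, 0.0, -0.009]
[-0.606, -0.549, -0.228, -0.001, 0.0, -0.006]
  at [0.36 0.36 0.33]
[-0.705, -0.98, 0.044, 0.068, -0.003, -0.007]
[-0.694, -0.98, 0.264, 0.069, -0.003, -0.007]
[-0.717, -0.98, 0.51, 0.074, -0.003, -0.008]
[-0.372, -0.46, 0.395, 0.039, -0.002, -0.004]
  at [ 0.554 -0.042  0.313]
[0.001, -0.001, 0.88, 0.0, 0.0, 0.0]
  at [ 0.549 -0.104  0.251]
```

jog_arm(
  motion=[
    [[-0.3, -0.25, -0.11, 0, 0, 0, 0.3], [-0.65, -0.53, -0.23, 0, 0, -0.004, 0.6], [-0.98, -0.8, -0.35, 0, 0, -0.008, 0.6]],
  ],
)

```text
time_s: 0.4
tool_pos: [0.2344, 0.5275, 0.2711]
tool_rot: [-179.9, 0.0, 167.4]
force: [1.6, 0.0, 0.9]
grip_width: 0.0705
grasp_force: 0.0
```

jog_arm(
  motion=[
    [[-0.33, -0.28, -0.12, 0, 0, -0.003, 0.6], [-0.65, -0.56, -0.24, 0, 0, -0.006, 0.6], [-0.98, -0.84, -0.36, 0, 0, -0.009, 0.6]],
  ],
)

```text
time_s: 0.7
tool_pos: [0.3117, 0.4239, 0.3077]
tool_rot: [-180.0, -0.0, 169.0]
force: [-0.3, 1.2, 0.4]
grip_width: 0.0469
grasp_force: 0.0
```

jog_arm(
  motion=[
    [[-0.3, -0.27, -0.11, 0, 0, -0.003, 0.6], [-0.6, -0.55, -0.23, 0, 0, -0.006, 0.6]],
  ],
)

```text
time_s: 0.9
tool_pos: [0.3601, 0.3584, 0.3306]
tool_rot: [-180.0, -0.0, 170.1]
force: [0.7, 0.9, -0.4]
grip_width: 0.0369
grasp_force: 0.0
```

jog_arm(
  motion=[
    [[-0.23, -0.33, 0.01, 0.022, -0.001, -0.002, 0.6], [-0.47, -0.65, 0.03, 0.045, -0.002, -0.004, 0.6], [-0.7, -0.98, 0.04, 0.068, -0.003, -0.007, 0.6]],
  ],
)

```text
time_s: 1.2
tool_pos: [0.412, 0.2498, 0.3266]
tool_rot: [-167.6, 0.4, 171.4]
force: [-0.5, -1.1, -0.2]
grip_width: 0.0347
grasp_force: 0.0
```

Run:
```python
from h import *
st();L=lean(45);plan([(handle(0)-.085*L[:,2],L)])
```

```text
t 1.2 p [0.412  0.2498 0.3266] rpy [-167.6    0.4  171.4] F [-0.5 -1.1 -0.2] w 0.0347 g 0.0 q [-52.   2.  12.  93.   8.  94.  41.]
[-0.701, -0.98, 0.273, 0.069, -0.003, -0.007]
[-0.726, -0.98, 0.521, 0.074, -0.003, -0.008]
[-0.36, -0.44, 0.383, 0.038, -0.002, -0.004]
  at [ 0.554 -0.042  0.313]
```

jog_arm(
  motion=[
    [[-0.23, -0.33, 0.09, 0.023, -0.001, -0.002, 0.6], [-0.47, -0.65, 0.18, 0.046, -0.002, -0.005, 0.6], [-0.7, -0.98, 0.27, 0.069, -0.003, -0.007, 0.6]],
  ],
)

```text
time_s: 1.5
tool_pos: [0.466, 0.1393, 0.3212]
tool_rot: [-155.2, 0.5, 172.8]
force: [0.2, -0.4, -0.3]
grip_width: 0.0349
grasp_force: 0.0
```

jog_arm(
  motion=[
    [[-0.24, -0.33, 0.17, 0.025, -0.001, -0.003, 0.6], [-0.48, -0.65, 0.35, 0.05, -0.002, -0.005, 0.6], [-0.73, -0.98, 0.52, 0.074, -0.003, -0.008, 0.6]],
  ],
)

```text
time_s: 1.8
tool_pos: [0.5244, 0.0204, 0.3154]
tool_rot: [-141.8, 0.2, 174.3]
force: [0.6, 0.3, -0.8]
grip_width: 0.0345
grasp_force: 0.0
```

jog_arm(
  motion=[
    [[-0.18, -0.22, 0.19, 0.02, -0.001, -0.002, 0.6], [-0.36, -0.44, 0.38, 0.038, -0.002, -0.004, 0.6], [-0.36, -0.44, 0.38, 0.038, -0.002, -0.004, 0.6]],
  ],
)

```text
time_s: 2.1
tool_pos: [0.5536, -0.0438, 0.3117]
tool_rot: [-134.9, -0.1, 174.7]
force: [0.3, 0.6, -1.0]
grip_width: 0.035
grasp_force: 0.0
```

Run:
```python
from h import *
st();L=lean(45);plan([(handle(0)+.003*L[:,2],L)])
o=env.get_obs();p,d=env.read_camera("wrist");np.savez("w1.npz",p=p,d=d)
P=cloud(cam("wrist",o),d)-OC
q=np.stack([P@OX,P@OY,P[...,2]],-1)
m=(q[...,0]<-.178)&(q[...,0]>-.205)&(abs(q[...,2]-.253)<.02)&(abs(q[...,1])<.14)
print(m.sum(),np.nanmedian(q[m],0),np.nanmin(q[m],0),np.nanmax(q[m],0))
cv2.imwrite("pics/w1.png",p[:,:,::-1])
```

```text
t 2.1 p [ 0.5536 -0.0438  0.3117] rpy [-1.349e+02 -1.000e-01  1.747e+02] F [ 0.3  0.6 -1. ] w 0.035 g 0.0 q [-41.  15.  23.  92.  35.  94.  63.]
[-0.007, 0.006, 0.856, -0.001, -0.001, -0.0]
  at [ 0.549 -0.104  0.251]
6709 [-0.19335895 -0.05300086  0.25725712] [-0.19698219 -0.13213227  0.24804769] [-0.182605    0.08108459  0.26075364]
```

View pics/w1.png

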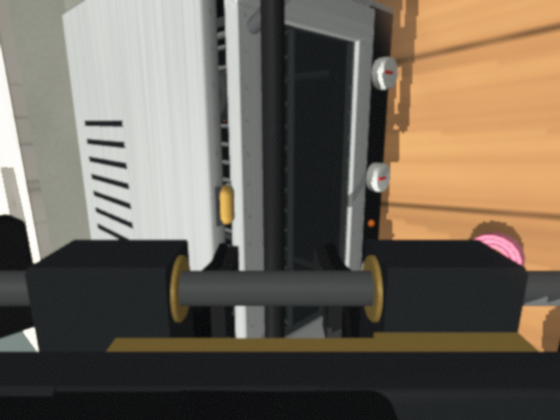

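The wrist view shows the bar (column 272) centred between the fingertips (columns 225 and 330). The measured bar axis matches the model within 1 mm.

jog_arm(
  motion=[
    [[0, 0, 0.2, 0, 0, 0, 0.6], [0, 0, 0.42, 0, 0, 0, 0.6], [0, 0, 0.65, 0, 0, 0, 0.6], [-0.01, 0.01, 0.86, 0, 0, 0, 0.6], [-0.01, 0.01, 0.86, 0, 0, 0, 0.6]],
  ],
)

```text
time_s: 2.65
tool_pos: [0.5479, -0.1007, 0.25]
tool_rot: [-135.1, -0.2, 174.9]
force: [0.2, -0.3, 0.5]
grip_width: 0.0349
grasp_force: 0.0
```

jog_arm(
  motion=[
    [[0, 0, 0, 0, 0, 0, 1], [0, 0, 0, 0, 0, 0, 1], [0, 0, 0, 0, 0, 0, 1], [0, 0, 0, 0, 0, 0, 1], [0, 0, 0, 0, 0, 0, 1]],
  ],
  grip_force=20,
)

```text
time_s: 3.15
tool_pos: [0.5502, -0.1017, 0.256]
tool_rot: [-134.8, 0.2, 174.9]
force: [-3.0, -2.7, 12.9]
grip_width: 0.0131
grasp_force: 20.0
```

Run:
```python
from h import *
st()
L=lean(45);p,Q=pose()
off=p-handle(0)
print("off tool",(Q.T@off).round(4))
prev=0
for c in np.array_split(np.linspace(0,1.38,31)[1:],6):
    for t in c: print(np.round(Q.T@(handle(t)-handle(prev))/.1,3).tolist(),round(t,3))
    prev=c[-1];print()
```

```text
t 3.15 p [ 0.5502 -0.1017  0.256 ] rpy [-134.8    0.2  174.9] F [-3.  -2.7 12.9] w 0.0131 g 19.992308020591736 q [-38.  15.  24.  99.  36.  85.  62.]
off tool [-0.0014 -0.002  -0.0022]
[0.0, 0.077, -0.038] 0.046
[0.0, 0.155, -0.073] 0.092
[0.001, 0.235, -0.104] 0.138
[0.001, 0.317, -0.131] 0.184
[0.001, 0.399, -0.154] 0.23

[0.0, 0.084, -0.02] 0.276
[0.001, 0.168, -0.035] 0.322
[0.001, 0.253, -0.047] 0.368
[0.001, 0.338, -0.055] 0.414
[0.001, 0.424, -0.059] 0.46

[0.0, 0.086, -0.0] 0.506
[0.001, 0.172, 0.004] 0.552
[0.001, 0.257, 0.012] 0.598
[0.001, 0.342, 0.023] 0.644
[0.002, 0.426, 0.039] 0.69

[0.0, 0.084, 0.02] 0.736
[0.001, 0.166, 0.043] 0.782
[0.001, 0.248, 0.07] 0.828
[0.001, 0.328, 0.101] 0.874
[0.002, 0.406, 0.135] 0.92

[0.0, 0.077, 0.038] 0.966
[0.001, 0.152, 0.08] 1.012
[0.001, 0.225, 0.125] 1.058
[0.001, 0.296, 0.173] 1.104
[0.002, 0.365, 0.224] 1.15

[0.0, 0.066, 0.055] 1.196
[0.001, 0.13, 0.112] 1.242
[0.001, 0.191, 0.173] 1.288
[0.001, 0.249, 0.236] 1.334
[0.002, 0.304, 0.302] 1.38
```

jog_arm(
  motion=[
    [[0, 0.08, -0.04, 0, 0, 0, 1], [0, 0.155, -0.075, 0, 0, 0, 1], [0, 0.235, -0.105, 0, 0, 0, 1], [0, 0.315, -0.13, 0, 0, 0, 1], [0, 0.4, -0.155, 0, 0, 0, 1]],
  ],
)

```text
time_s: 3.65
tool_pos: [0.5539, -0.0591, 0.2348]
tool_rot: [-135.2, 0.1, 175.1]
force: [1.7, 1.0, 3.2]
grip_width: 0.0138
grasp_force: 20.0
```

jog_arm(
  motion=[
    [[0, 0.085, -0.02, 0, 0, 0, 1], [0, 0.17, -0.035, 0, 0, 0, 1], [0, 0.25, -0.045, 0, 0, 0, 1], [0, 0.34, -0.055, 0, 0, 0, 1], [0, 0.425, -0.06, 0, 0, 0, 1]],
  ],
)

```text
time_s: 4.15
tool_pos: [0.5567, -0.0259, 0.2077]
tool_rot: [-135.2, 0.1, 175.0]
force: [5.5, -2.4, -1.1]
grip_width: 0.0132
grasp_force: 20.0
```

Run:
```python
from h import *
st();p,Q=pose()
for t in (.40,.43,.46): print(t,(Q.T@(p-handle(t))).round(4))
```

```text
t 4.15 p [ 0.5567 -0.0259  0.2077] rpy [-1.352e+02  1.000e-01  1.750e+02] F [ 5.5 -2.4 -1.1] w 0.0132 g 20.001380145549774 q [-41.  21.  21.  97.  33.  85.  56.]
0.4 [-0.0012  0.0147 -0.0013]
0.43 [-0.0012  0.0091 -0.001 ]
0.46 [-0.0012  0.0035 -0.0008]
```

Door open to about 0.47 rad with low forces; continuing.

jog_arm(
  motion=[
    [[0, 0.085, 0, 0, 0, 0, 1], [0, 0.17, 0.005, 0, 0, 0, 1], [0, 0.255, 0.01, 0, 0, 0, 1], [0, 0.34, 0.025, 0, 0, 0, 1], [0, 0.425, 0.04, 0, 0, 0, 1]],
  ],
)

```text
time_s: 4.65
tool_pos: [0.5589, 0.0013, 0.175]
tool_rot: [-135.2, 0.1, 175.0]
force: [6.3, -1.8, -0.6]
grip_width: 0.0136
grasp_force: 20.0
```

jog_arm(
  motion=[
    [[0, 0.085, 0.02, 0, 0, 0, 1], [0, 0.165, 0.045, 0, 0, 0, 1], [0, 0.25, 0.07, 0, 0, 0, 1], [0, 0.33, 0.1, 0, 0, 0, 1], [0, 0.405, 0.135, 0, 0, 0, 1]],
  ],
)

```text
time_s: 5.15
tool_pos: [0.5606, 0.0203, 0.1368]
tool_rot: [-135.2, 0.1, 175.0]
force: [5.3, -0.8, -0.2]
grip_width: 0.0131
grasp_force: 20.0
```

jog_arm(
  motion=[
    [[0, 0.075, 0.04, 0, 0, 0, 1], [0, 0.15, 0.08, 0, 0, 0, 1], [0, 0.225, 0.125, 0, 0, 0, 1], [0, 0.295, 0.175, 0, 0, 0, 1], [0, 0.365, 0.225, 0, 0, 0, 1]],
  ],
)

```text
time_s: 5.65
tool_pos: [0.5614, 0.0298, 0.0953]
tool_rot: [-135.1, 0.1, 175.0]
force: [5.5, -1.8, -0.9]
grip_width: 0.0131
grasp_force: 20.0
```

jog_arm(
  motion=[
    [[0, 0.065, 0.055, 0, 0, 0, 1], [0, 0.13, 0.11, 0, 0, 0, 1], [0, 0.19, 0.17, 0, 0, 0, 1], [0, 0.25, 0.235, 0, 0, 0, 1], [0, 0.28, 0.27, 0, 0, 0, 1]],
  ],
)

```text
time_s: 6.15
tool_pos: [0.5614, 0.0297, 0.0581]
tool_rot: [-134.9, 0.0, 175.0]
force: [2.0, 1.8, 13.1]
grip_width: 0.0131
grasp_force: 20.0
```

Run:
```python
from h import *
st();p,Q=pose()
for t in (1.32,1.36): print(t,(Q.T@(p-handle(t))).round(4))
```

```text
t 6.15 p [0.5614 0.0297 0.0581] rpy [-134.9    0.   175. ] F [ 2.   1.8 13.1] w 0.0131 g 20.002037286758423 q [-42.  34.  18.  98.  29.  76.  46.]
1.32 [-0.001   0.006   0.0036]
1.36 [-0.001   0.0012 -0.002 ]
```

Door is on its stop (13 N reaction). Release and back off.

jog_arm(
  motion=[
    [[0, -0.03, -0.03, 0, 0, 0, 0.6], [0, -0.03, -0.03, 0, 0, 0, 0.6], [0, -0.03, -0.03, 0, 0, 0, 0.6], [0, -0.03, -0.03, 0, 0, 0, 0.6]],
  ],
)

```text
time_s: 6.55
tool_pos: [0.5603, 0.0311, 0.0607]
tool_rot: [-135.2, -0.1, 175.0]
force: [0.1, -0.4, 0.8]
grip_width: 0.0324
grasp_force: 0.0
```

jog_arm(
  motion=[
    [[0, 0, -0.2, 0, 0, 0, 0.6], [0, 0, -0.45, 0, 0, 0, 0.6], [0, 0, -0.7, 0, 0, 0, 0.6], [0, 0, -0.98, 0, 0, 0, 0.6]],
  ],
)

```text
time_s: 6.95
tool_pos: [0.5663, 0.1, 0.1308]
tool_rot: [-135.1, -0.1, 175.0]
force: [1.1, 0.2, 0.5]
grip_width: 0.0347
grasp_force: 0.0
```

jog_arm(
  motion=[
    [[0, -0.2, -0.3, 0, 0, 0, 0.3], [0, -0.45, -0.6, 0, 0, 0, 0.3], [0, -0.7, -0.9, 0, 0, 0, 0.3], [0, -0.7, -0.9, 0, 0, 0, 0.3]],
  ],
)

```text
time_s: 7.35
tool_pos: [0.5701, 0.1146, 0.249]
tool_rot: [-135.4, 0.4, 175.0]
force: [1.0, -0.2, -1.1]
grip_width: 0.057
grasp_force: 0.0
```

Run:
```python
from h import *
st()
for n in ["scene","top","wrist"]:
    o=env.get_obs();p,d=env.read_camera(n);np.savez(n+"1.npz",p=p,d=d)
    cv2.imwrite(f"pics/{n}1.png",p[:,:,::-1])
a=cv2.imread("pics/top1.png");b=cv2.imread("pics/scene1.png")
cv2.imwrite("pics/both1.png",np.hstack([cv2.resize(a[120:330,200:410],(399,600)),cv2.resize(b[130:340,90:300],(399,600))]))
```

```text
t 7.35 p [0.5701 0.1146 0.249 ] rpy [-135.4    0.4  175. ] F [ 1.  -0.2 -1.1] w 0.057 g 0.0 q [-47.  27.  18.  83.  28.  97.  53.]
```

View pics/both1.png

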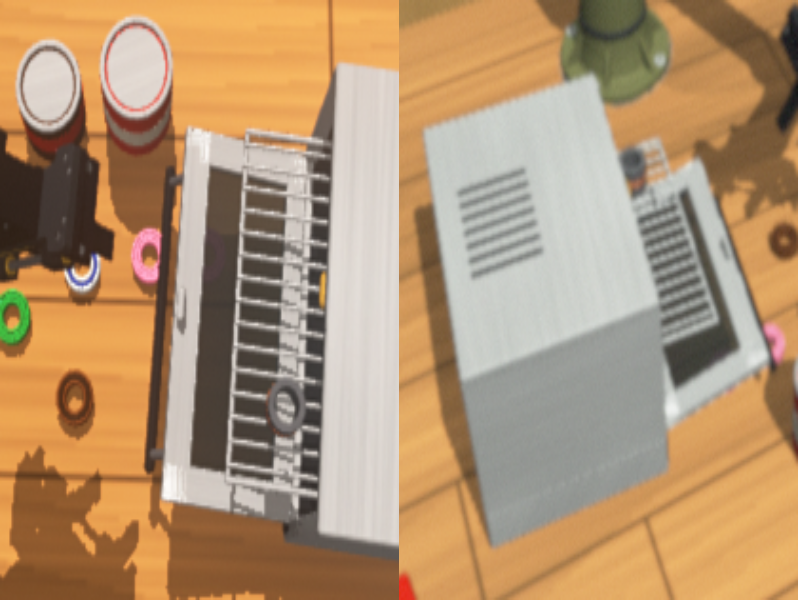

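Left half of the crop (top camera): the door is down, the rack is out, and the sleeve stands at (286,405), i.e. full-image pixel (350.5,261.8). The bearing is at (83,270). The right half (scene camera) agrees, with the sleeve at (632,165).

Run:
```python
from h import *
for n,uv in [("top",(350.5,261.8)),("scene",(90+(632-399)/1.9,130+158/2.857))]:
    w=plane(cam(n),uv,.211)-OC;print(n,"sleeve oven x,y",w@OX,w@OY,w+OC)
d=np.load("top1.npz")["d"];P=cloud(cam("top"),d);
m=(abs(P[...,2]-.211)<.006)&(P[...,1]<0)&(P[...,1]>-.17);q=(P[m]-OC);print(m.sum(),"sleeve",(q@OX).min(),(q@OX).max(),(q@OY).min(),(q@OY).max())
m=(abs(P[...,2]-.175)<.006)&(P[...,1]<.02)&(P[...,1]>-.17)&(P[...,0]>.35)&(P[...,0]<.72);q=(P[m]-OC);print(m.sum(),"rack",np.percentile(q@OX,[1,99]),np.percentile(q@OY,[1,99]))
plan([(np.array([.613,.137,.16]),down(110))])
```

```text
top sleeve oven x,y -0.16363682163251833 -0.0882768326902862 [ 0.45846997 -0.1212278   0.211     ]
scene sleeve oven x,y -0.1647712279236875 -0.08845046435150024 [ 0.45839687 -0.12008251  0.211     ]
212 sleeve -0.185034951998507 -0.11809746371799501 -0.18266947205501893 -0.06587700901424456
1593 rack [-0.22676546 -0.12120292] [-0.15059026  0.14349717]
[-0.22, 0.397, 0.202, -0.113, 0.072, 0.175]
[-0.056, 0.366, 0.301, -0.108, 0.069, 0.167]
  at [0.613 0.137 0.16 ]
```

jog_arm(
  motion=[
    [[-0.04, 0.08, 0.04, -0.023, 0.014, 0.035, 0.2], [-0.09, 0.16, 0.08, -0.045, 0.029, 0.07, 0.2], [-0.13, 0.24, 0.12, -0.068, 0.043, 0.105, 0.1], [-0.18, 0.32, 0.16, -0.09, 0.058, 0.14, 0], [-0.22, 0.4, 0.2, -0.113, 0.072, 0.175, 0]],
  ],
)

```text
time_s: 8.0
tool_pos: [0.591, 0.1256, 0.199]
tool_rot: [-158.1, 6.6, 141.4]
force: [0.0, 0.6, 1.2]
grip_width: 0.0834
grasp_force: 0.0
```

jog_arm(
  motion=[
    [[-0.01, 0.07, 0.06, -0.022, 0.014, 0.033, 0], [-0.02, 0.15, 0.12, -0.043, 0.028, 0.067, 0], [-0.04, 0.22, 0.18, -0.065, 0.041, 0.1, 0], [-0.06, 0.37, 0.3, -0.108, 0.069, 0.167, 0], [-0.06, 0.37, 0.3, -0.108, 0.069, 0.167, 0]],
  ],
)

```text
time_s: 8.5
tool_pos: [0.6127, 0.1364, 0.1566]
tool_rot: [-179.8, -0.1, 109.6]
force: [-0.5, -0.2, 0.4]
grip_width: 0.0871
grasp_force: 0.0
```

```bash
cat > look.py <<'E'
from h import *
def bearing(name,zz=.015,xy=None):
    o=env.get_obs();p,d=env.read_camera("wrist");np.savez(name+".npz",p=p,d=d);c=cam("wrist",o)
    cv2.imwrite(f"pics/{name}.png",p[:,:,::-1]);hsv=cv2.cvtColor(p,cv2.COLOR_RGB2HSV)
    m=((hsv[...,0]>100)&(hsv[...,0]<135)&(hsv[...,1]>70)&(hsv[...,2]>40)).astype(np.uint8)
    for x in cv2.findContours(m,0,2)[0]:
        if cv2.contourArea(x)>300:
            (u,v),ax,_=cv2.fitEllipse(x);print("px",u,v,ax,"area",cv2.contourArea(x),"w",plane(c,(u,v),zz).round(4))
E
python3 - <<'E'
from look import *
st();bearing("w2")
E
```

```text
t 8.5 p [0.6127 0.1364 0.1566] rpy [-1.798e+02 -1.000e-01  1.096e+02] F [-0.5 -0.2  0.4] w 0.0871 g 0.0 q [-35.  19.  24.  93.  -8.  70.  11.]
px 275.04522705078125 202.27932739257812 (50.88078308105469, 52.1842155456543) area 2082.0 w [0.6106 0.1381 0.015 ]
```

View pics/w2.png

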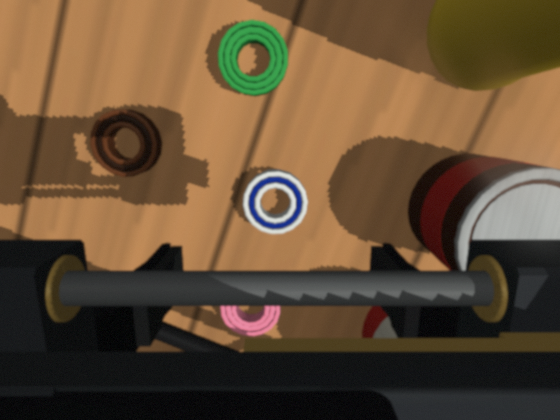

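The wrist view shows the bearing at (275,202), centred between the fingers. Green is at (253,58), rusty at (126,142) and the tin is at right, clear.

Run:
```python
from h import *
plan([(np.array([.6107,.138,.075]),down(110)),(np.array([.6107,.138,.018]),down(110))])
```

```text
[0.045, 0.003, 0.829, -0.001, -0.0, -0.004]
  at [0.611 0.138 0.075]
[-0.001, -0.001, 0.57, 0.0, -0.0, -0.0]
  at [0.611 0.138 0.018]
```

jog_arm(
  motion=[
    [[0.01, 0, 0.2, 0, 0, 0, 0], [0.02, 0, 0.41, 0, 0, 0, 0], [0.03, 0, 0.62, 0, 0, -0.002, 0], [0.03, 0, 0.83, 0, 0, -0.004, 0], [0.03, 0, 0.83, 0, 0, -0.004, 0]],
  ],
)

```text
time_s: 9.05
tool_pos: [0.6097, 0.1396, 0.0732]
tool_rot: [-179.5, 0.0, 110.8]
force: [-0.4, -0.2, -0.7]
grip_width: 0.0869
grasp_force: 0.0
```

Run:
```python
from look import *
st();bearing("w3");st()
plan([(np.array([.6107,.138,.018]),down(110))])
```

```text
t 9.05 p [0.6097 0.1396 0.0732] rpy [-179.5    0.   110.8] F [-0.4 -0.2 -0.7] w 0.0869 g 0.0 q [-34.  24.  23.  97. -10.  61.  13.]
px 277.2533874511719 239.95416259765625 (69.16073608398438, 72.16508483886719) area 3833.0 w [0.6104 0.1383 0.015 ]
t 9.1 p [0.6112 0.1397 0.0753] rpy [-1.797e+02  1.000e-01  1.108e+02] F [ 0.4 -0.8  1.2] w 0.0868 g 0.0 q [-34.  24.  23.  97. -10.  61.  13.]
[-0.014, -0.007, 0.573, -0.002, 0.0, 0.004]
  at [0.611 0.138 0.018]
```

jog_arm(
  motion=[
    [[-0.01, 0, 0.15, 0, 0, 0, 0], [-0.01, 0, 0.3, 0, 0, 0, 0], [-0.01, 0, 0.45, 0, 0, 0, 0], [-0.01, 0, 0.56, 0, 0, 0, 0], [-0.01, 0, 0.56, 0, 0, 0, 0]],
  ],
)

```text
time_s: 9.6
tool_pos: [0.612, 0.1387, 0.0194]
tool_rot: [-179.8, 0.0, 110.7]
force: [-0.1, -0.3, 1.0]
grip_width: 0.0872
grasp_force: 0.0
```

jog_arm(
  motion=[
    [[0, 0, 0, 0, 0, 0, 1], [0, 0, 0, 0, 0, 0, 1], [0, 0, 0, 0, 0, 0, 1], [0, 0, 0, 0, 0, 0, 1], [0, 0, 0, 0, 0, 0, 1]],
  ],
  grip_force=25,
)

```text
time_s: 10.1
tool_pos: [0.6136, 0.139, 0.0222]
tool_rot: [-180.0, 0.0, 110.7]
force: [-0.7, -0.3, 1.1]
grip_width: 0.0553
grasp_force: 0.8
```

jog_arm(
  motion=[
    [[0, 0, 0, 0, 0, 0, 1], [0, 0, 0, 0, 0, 0, 1], [0, 0, 0, 0, 0, 0, 1]],
  ],
)

```text
time_s: 10.4
tool_pos: [0.6134, 0.1389, 0.0221]
tool_rot: [-180.0, 0.0, 110.7]
force: [-2.6, -1.3, 4.6]
grip_width: 0.051
grasp_force: 25.0
```

Run:
```python
from h import *
for i in range(3): st();env.read_camera("top")
```

```text
t 10.4 p [0.6134 0.1389 0.0221] rpy [-180.     0.   110.7] F [-2.6 -1.3  4.6] w 0.051 g 25.000975728034973 q [-33.  28.  22.  99. -12.  56.  15.]
t 10.45 p [0.6133 0.1389 0.022 ] rpy [-180.     0.   110.7] F [-2.8 -0.6  4.4] w 0.0513 g 25.001257359981537 q [-33.  28.  22.  99. -12.  56.  15.]
t 10.5 p [0.6133 0.1389 0.022 ] rpy [-180.     0.   110.7] F [-4.6 -1.2  5.5] w 0.0506 g 25.001278817653656 q [-33.  28.  22.  99. -12.  56.  15.]
```

Bearing gripped (51 mm). Lift and inspect.

jog_arm(
  motion=[
    [[0, 0, -0.15, 0, 0, 0, 1], [0, 0, -0.35, 0, 0, 0, 1], [0, 0, -0.6, 0, 0, 0, 1], [0, 0, -0.9, 0, 0, 0, 1]],
  ],
)

```text
time_s: 10.95
tool_pos: [0.6135, 0.1392, 0.1125]
tool_rot: [-180.0, 0.1, 110.7]
force: [0.2, 0.2, -1.6]
grip_width: 0.051
grasp_force: 25.0
```

jog_arm(
  motion=[
    [[0, 0, -0.3, 0, 0, 0, 1], [0, 0, -0.6, 0, 0, 0, 1], [0, 0, -0.98, 0, 0, 0, 1], [0, 0, -0.98, 0, 0, 0, 1]],
  ],
)

```text
time_s: 11.35
tool_pos: [0.6174, 0.1398, 0.2169]
tool_rot: [179.3, 0.1, 110.7]
force: [1.5, 0.0, -0.8]
grip_width: 0.0509
grasp_force: 25.0
```

jog_arm(
  motion=[
    [[0, 0, -0.3, 0, 0, 0, 1], [0, 0, -0.3, 0, 0, 0, 1]],
  ],
)

```text
time_s: 11.55
tool_pos: [0.6158, 0.1396, 0.2438]
tool_rot: [179.6, 0.1, 110.7]
force: [0.6, -0.1, -1.1]
grip_width: 0.0513
grasp_force: 25.0
```

Run:
```python
from h import *
st()
o=env.get_obs();p,d=env.read_camera("wrist");q,d2=env.read_camera("scene")
cv2.imwrite("pics/w4.png",np.hstack([p[150:420,130:430],cv2.resize(q[90:270,200:400],(300,270))])[:,:,::-1])
plan([(ov(-.192,.035,.25),down(84.95))])
```

```text
t 11.55 p [0.6158 0.1396 0.2438] rpy [1.796e+02 1.000e-01 1.107e+02] F [ 0.6 -0.1 -1.1] w 0.0513 g 24.999223351478577 q [-35.  16.  25.  87.  -7.  78.  11.]
[-0.98, -0.516, -0.045, 0.0, 0.0, 0.065]
[-0.98, -0.282, -0.042, 0.0, 0.0, 0.059]
[-0.321, -0.03, -0.014, 0.001, 0.0, 0.019]
  at [ 0.584 -0.104  0.25 ]
```

View pics/w4.png

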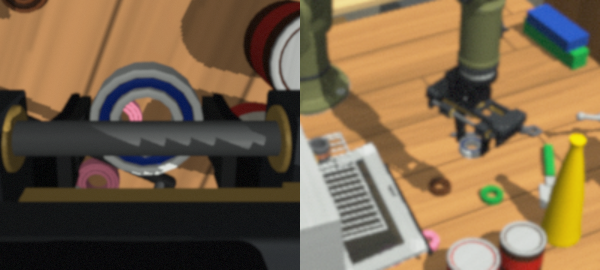

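The left half shows the bearing held level between the fingers at crop (147,115), about 4 mm toward tool +x. The right half shows it lifted clear at crop (470,145). Move over the rack.

jog_arm(
  motion=[
    [[-0.24, -0.13, -0.01, 0, 0, 0.016, 1], [-0.49, -0.26, -0.02, 0, 0, 0.032, 1], [-0.73, -0.39, -0.03, 0, 0, 0.048, 1], [-0.98, -0.52, -0.045, 0, 0, 0.065, 1]],
  ],
)

```text
time_s: 12.05
tool_pos: [0.5988, 0.0256, 0.244]
tool_rot: [-180.0, 0.1, 98.6]
force: [0.4, -0.3, -0.9]
grip_width: 0.0508
grasp_force: 25.0
```

jog_arm(
  motion=[
    [[-0.24, -0.07, -0.01, 0, 0, 0.015, 1], [-0.49, -0.14, -0.02, 0, 0, 0.03, 1], [-0.73, -0.21, -0.03, 0, 0, 0.045, 1], [-0.98, -0.28, -0.04, 0, 0, 0.059, 1]],
  ],
)

```text
time_s: 12.45
tool_pos: [0.5869, -0.0739, 0.2486]
tool_rot: [180.0, 0.0, 88.2]
force: [-0.1, 0.4, -0.8]
grip_width: 0.0512
grasp_force: 25.0
```

jog_arm(
  motion=[
    [[-0.18, -0.02, -0.01, 0, 0, 0.01, 1], [-0.36, -0.03, -0.01, 0, 0, 0.019, 1], [-0.36, -0.03, -0.01, 0, 0, 0.019, 1], [-0.36, -0.03, -0.01, 0, 0, 0.019, 1]],
  ],
)

```text
time_s: 12.85
tool_pos: [0.5834, -0.1073, 0.2493]
tool_rot: [180.0, -0.0, 85.0]
force: [-0.9, 1.2, -0.9]
grip_width: 0.0508
grasp_force: 25.0
```

Run:
```python
from h import *
st()
plan([(ov(-.188,.035,.206),down(84.95))]);env.read_camera("top");st()
plan([(ov(-.188,.035,.206),down(84.95))])
p,Q=pose();print("oven xy",(p-OC)@OX,(p-OC)@OY)
```

```text
t 12.85 p [ 0.5834 -0.1073  0.2493] rpy [180.  -0.  85.] F [-0.9  1.2 -0.9] w 0.0508 g 24.9993234872818 q [-23.  12.  36.  92.  -7.  78.   9.]
[-0.005, 0.001, 0.433, 0.0, -0.0, 0.0]
  at [ 0.583 -0.108  0.206]
t 12.9 p [ 0.5835 -0.1064  0.2492] rpy [180.   -0.   85.1] F [-0.  -0.  -1.6] w 0.0508 g 24.999341368675232 q [-23.  12.  36.  92.  -7.  78.   9.]
[-0.014, 0.0, 0.432, 0.0, -0.0, 0.001]
  at [ 0.583 -0.108  0.206]
oven xy -0.18942857770277077 0.0349664058083036
```

jog_arm(
  motion=[
    [[-0.01, 0, 0.11, 0, 0, 0, 1], [-0.01, 0, 0.22, 0, 0, 0, 1], [-0.01, 0, 0.33, 0, 0, 0, 1], [-0.01, 0, 0.43, 0, 0, 0, 1], [-0.01, 0, 0.43, 0, 0, 0, 1]],
  ],
)

```text
time_s: 13.4
tool_pos: [0.5819, -0.1085, 0.2042]
tool_rot: [-179.8, 0.1, 85.0]
force: [-0.3, 1.0, -1.5]
grip_width: 0.0508
grasp_force: 25.0
```

jog_arm(
  motion=[
    [[0, 0, 0.02, 0, 0, 0, 1], [0, 0, 0.04, 0, 0, 0, 1], [0, 0, 0.06, 0, 0, 0, 1], [0, 0, 0.06, 0, 0, 0, 1]],
  ],
)

```text
time_s: 13.8
tool_pos: [0.5831, -0.1089, 0.2005]
tool_rot: [180.0, 0.0, 84.9]
force: [-0.4, 0.6, -1.0]
grip_width: 0.0507
grasp_force: 25.0
```

jog_arm(
  motion=[
    [[0, 0, 0.01, 0, 0, 0, 1], [0, 0, 0.02, 0, 0, 0, 1], [0, 0, 0.03, 0, 0, 0, 1], [0, 0, 0.03, 0, 0, 0, 1]],
  ],
)

```text
time_s: 14.2
tool_pos: [0.583, -0.1089, 0.1973]
tool_rot: [180.0, 0.0, 84.9]
force: [0.6, -0.0, -1.3]
grip_width: 0.0507
grasp_force: 25.0
```

jog_arm(
  motion=[
    [[0, 0, 0.01, 0, 0, 0, 1], [0, 0, 0.02, 0, 0, 0, 1], [0, 0, 0.02, 0, 0, 0, 1]],
  ],
)

```text
time_s: 14.5
tool_pos: [0.5832, -0.109, 0.1969]
tool_rot: [179.9, 0.0, 84.9]
force: [-2.9, 1.5, 7.3]
grip_width: 0.0508
grasp_force: 25.0
```

jog_arm(
  motion=[
    [[0, 0, 0.01, 0, 0, 0, 1], [0, 0, 0.01, 0, 0, 0, 1], [0, 0, 0.01, 0, 0, 0, 1]],
  ],
)

```text
time_s: 14.8
tool_pos: [0.5832, -0.109, 0.1969]
tool_rot: [179.9, -0.0, 84.9]
force: [-4.9, 0.8, 11.2]
grip_width: 0.051
grasp_force: 25.0
```

Contact on the rack (8 to 11 N). Unload slightly, release and lift.

jog_arm(
  motion=[
    [[0, 0, -0.02, 0, 0, 0, 1], [0, 0, -0.02, 0, 0, 0, 0.3], [0, 0, -0.02, 0, 0, 0, 0.25], [0, 0, -0.02, 0, 0, 0, 0.25], [0, 0, -0.02, 0, 0, 0, 0.25]],
  ],
)

```text
time_s: 15.3
tool_pos: [0.5831, -0.1089, 0.1963]
tool_rot: [180.0, 0.0, 85.0]
force: [0.4, -0.1, 0.2]
grip_width: 0.0646
grasp_force: 0.0
```

jog_arm(
  motion=[
    [[0, 0, -0.1, 0, 0, 0, 0.25], [0, 0, -0.25, 0, 0, 0, 0.25], [0, 0, -0.5, 0, 0, 0, 0.25], [0, 0, -0.75, 0, 0, 0, 0.25], [0, 0, -0.98, 0, 0, 0, 0.25]],
  ],
)

```text
time_s: 15.8
tool_pos: [0.5834, -0.1091, 0.2973]
tool_rot: [179.8, 0.0, 84.9]
force: [0.3, -0.2, 0.5]
grip_width: 0.0656
grasp_force: 0.0
```

Run:
```python
from look import *
st();bearing("w5",.19);o=env.get_obs();P=cloud(cam("wrist",o),np.load("w5.npz")["d"])
q=P-OC;q=np.stack([q@OX,q@OY,P[...,2]],-1)
m=(abs(q[...,2]-.19)<.006)&(q[...,0]<-.15)&(q[...,0]>-.25)&(abs(q[...,1]-.035)<.04)
print(m.sum(),np.nanmin(q[m],0),np.nanmax(q[m],0),"z pct",np.percentile(q[m][:,2],[5,50,95]))
A=np.c_[q[m][:,:2],np.ones(m.sum())];print("plane tilt",np.linalg.lstsq(A,q[m][:,2],rcond=None)[0])
```

```text
t 15.8 p [ 0.5834 -0.1091  0.2973] rpy [179.8   0.   84.9] F [ 0.3 -0.2  0.5] w 0.0656 g 0.0 q [-23.  11.  36.  87.  -7.  83.   8.]
px 275.9171142578125 215.1714630126953 (56.97130584716797, 58.80739212036133) area 2621.0 w [ 0.5832 -0.1087  0.19  ]
3256 [-0.21206672  0.0115783   0.18413298] [-0.16096037  0.06328182  0.19557336] z pct [0.1895063  0.19297991 0.19442472]
plane tilt [0.00436753 0.006922   0.19321815]
```

View pics/w5.png

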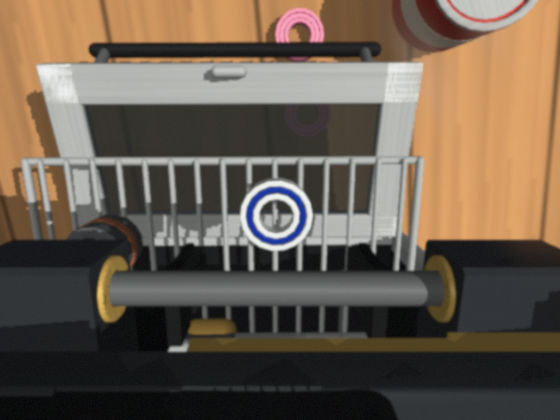

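The wrist view shows the bearing flat on the rack at (276,215), with the tilt under 0.5°. The sleeve is standing untouched at (105,240). Go back to the handle.

Run:
```python
from h import *
L=lean(45);g=np.array([.5608,.0300,.0590])
plan([(np.array([.572,.115,.26]),L),(g-.1*L[:,2],L),(g,L)])
```

```text
[0.893, -0.134, 0.165, 0.079, -0.078, -0.19]
[0.818, 0.409, -0.089, 0.079, -0.077, -0.19]
[0.198, 0.356, -0.191, 0.039, -0.038, -0.093]
  at [0.572 0.115 0.26 ]
[0.036, 0.776, 0.98, 0.0, -0.0, -0.0]
[0.001, 0.039, 0.048, 0.0, -0.0, -0.0]
  at [0.567 0.1   0.13 ]
[0.0, -0.001, 0.98, 0.0, -0.0, -0.0]
[0.0, -0.0, 0.02, 0.0, -0.0, -0.0]
  at [0.561 0.03  0.059]
```

jog_arm(
  motion=[
    [[0.18, -0.03, 0, 0.016, -0.016, -0.038, 0.25], [0.36, -0.05, 0, 0.032, -0.031, -0.076, 0.25], [0.54, -0.08, 0.1, 0.047, -0.047, -0.114, 0.4], [0.71, -0.11, 0.13, 0.063, -0.062, -0.152, 0.6], [0.89, -0.13, 0.165, 0.079, -0.078, -0.19, 0.6]],
  ],
)

```text
time_s: 16.35
tool_pos: [0.5784, -0.0187, 0.2791]
tool_rot: [-162.3, 9.0, 121.1]
force: [0.7, -0.1, 0.2]
grip_width: 0.0486
grasp_force: 0.0
```

jog_arm(
  motion=[
    [[0.16, 0.08, -0.02, 0.016, -0.015, -0.038, 0.6], [0.33, 0.16, -0.04, 0.032, -0.031, -0.076, 0.6], [0.49, 0.25, -0.05, 0.047, -0.046, -0.114, 0.6], [0.65, 0.33, -0.07, 0.063, -0.062, -0.152, 0.6], [0.82, 0.41, -0.09, 0.079, -0.077, -0.19, 0.6]],
  ],
)

```text
time_s: 16.85
tool_pos: [0.5731, 0.0724, 0.2622]
tool_rot: [-142.8, 5.4, 158.1]
force: [-0.6, 0.6, 0.2]
grip_width: 0.035
grasp_force: 0.0
```

jog_arm(
  motion=[
    [[0.07, 0.12, -0.06, 0.013, -0.013, -0.031, 0.6], [0.13, 0.24, -0.13, 0.026, -0.025, -0.062, 0.6], [0.2, 0.36, -0.19, 0.039, -0.038, -0.093, 0.6], [0.2, 0.36, -0.19, 0.039, -0.038, -0.093, 0.6]],
  ],
)

```text
time_s: 17.25
tool_pos: [0.5688, 0.1208, 0.2514]
tool_rot: [-135.1, -0.6, 175.4]
force: [-0.3, -0.0, 0.2]
grip_width: 0.0344
grasp_force: 0.0
```

Run:
```python
from h import *
st()
L=lean(45);g=np.array([.5608,.0300,.0590]);env.read_camera("top");st()
plan([(g-.1*L[:,2],L)])
```

```text
t 17.25 p [0.5688 0.1208 0.2514] rpy [-135.1   -0.6  175.4] F [-0.3 -0.   0.2] w 0.0344 g 0.0 q [-46.  27.  17.  82.  28.  99.  53.]
t 17.3 p [0.5695 0.118  0.2526] rpy [-135.1   -0.5  175. ] F [ 0.2 -1.1  0. ] w 0.0347 g 0.0 q [-46.  27.  17.  82.  28.  99.  53.]
[0.0, 0.73, 0.98, 0.001, -0.001, 0.002]
[0.0, 0.012, 0.016, -0.0, -0.0, 0.0]
  at [0.567 0.1   0.13 ]
```

jog_arm(
  motion=[
    [[0, 0.18, 0.25, 0, 0, 0, 0.6], [0, 0.37, 0.5, 0, 0, 0, 0.6], [0, 0.56, 0.75, 0.001, 0, 0.001, 0.6], [0, 0.74, 0.99, 0.001, -0.001, 0.002, 0.6], [0, 0.74, 0.99, 0.001, -0.001, 0.002, 0.6]],
  ],
)

```text
time_s: 17.8
tool_pos: [0.566, 0.095, 0.1285]
tool_rot: [-134.7, -0.2, 174.5]
force: [-0.5, -0.5, -0.0]
grip_width: 0.0346
grasp_force: 0.0
```

Run:
```python
from h import *
L=lean(45);g=np.array([.5608,.0300,.0590])
for i in range(3): st();plan([(g-.005*L[:,2],L)]);env.read_camera("top")
```

```text
t 17.8 p [0.566  0.095  0.1285] rpy [-134.7   -0.2  174.5] F [-0.5 -0.5 -0. ] w 0.0346 g 0.0 q [-45.  33.  16.  90.  27.  87.  47.]
[-0.014, 0.035, 0.902, -0.002, -0.003, -0.001]
  at [0.561 0.034 0.063]
t 17.85 p [0.5672 0.0959 0.1308] rpy [-1.347e+02 -1.000e-01  1.745e+02] F [-0.4  0.6  0.9] w 0.0348 g 0.0 q [-45.  33.  16.  90.  27.  87.  47.]
[0.0, 0.044, 0.925, -0.002, -0.002, -0.001]
  at [0.561 0.034 0.063]
t 17.9 p [0.5682 0.0968 0.1322] rpy [-134.8    0.   174.6] F [ 0.1 -0.   0.8] w 0.0349 g 0.0 q [-45.  33.  16.  90.  27.  87.  47.]
[0.011, 0.045, 0.943, -0.001, -0.001, -0.002]
  at [0.561 0.033 0.063]
```

jog_arm(
  motion=[
    [[0, 0.01, 0.2, 0, 0, 0, 0.6], [0, 0.02, 0.4, 0, 0, 0, 0.6], [0, 0.03, 0.6, 0, 0, 0, 0.6], [0, 0.03, 0.8, 0, 0, 0, 0.6], [0, 0.03, 0.97, 0, 0, 0, 0.6]],
  ],
)

```text
time_s: 18.45
tool_pos: [0.5628, 0.0316, 0.0619]
tool_rot: [-135.0, 0.1, 174.7]
force: [-0.4, -0.1, -0.4]
grip_width: 0.0345
grasp_force: 0.0
```

jog_arm(
  motion=[
    [[0, 0, 0, 0, 0, 0, 1], [0, 0, 0, 0, 0, 0, 1], [0, 0, 0, 0, 0, 0, 1], [0, 0, 0, 0, 0, 0, 1], [0, 0, 0, 0, 0, 0, 1]],
  ],
  grip_force=20,
)

```text
time_s: 18.95
tool_pos: [0.5623, 0.0312, 0.0619]
tool_rot: [-134.7, 0.0, 174.8]
force: [0.4, -3.6, 5.4]
grip_width: 0.0133
grasp_force: 20.0
```

Run:
```python
from h import *
st();p,Q=pose();L=lean(45)
print("off",(Q.T@(p-handle(1.36))).round(4))
prev=1.36
for c in np.array_split(np.linspace(1.36,.1,26)[1:],5):
    for t in c: print(np.round(Q.T@(handle(t)-handle(prev))/.1,3).tolist(),round(t,3))
    prev=c[-1];print()
print(np.round(Q.T@(handle(0)-handle(.1))/.1,3))
```

```text
t 18.95 p [0.5623 0.0312 0.0619] rpy [-134.7    0.   174.8] F [ 0.4 -3.6  5.4] w 0.0133 g 20.00314861536026 q [-42.  34.  18.  97.  29.  77.  46.]
off [-0.0017 -0.0004 -0.0058]
[-0.0, -0.062, -0.071] 1.31
[-0.0, -0.128, -0.138] 1.259
[-0.0, -0.197, -0.202] 1.209
[-0.0, -0.269, -0.263] 1.158
[-0.0, -0.344, -0.319] 1.108

[-0.0, -0.078, -0.053] 1.058
[-0.0, -0.158, -0.102] 1.007
[-0.0, -0.241, -0.147] 0.957
[-0.001, -0.326, -0.187] 0.906
[-0.001, -0.412, -0.224] 0.856

[-0.0, -0.088, -0.032] 0.806
[-0.0, -0.178, -0.059] 0.755
[-0.001, -0.27, -0.082] 0.705
[-0.001, -0.362, -0.1] 0.654
[-0.001, -0.455, -0.114] 0.604

[-0.0, -0.094, -0.009] 0.554
[-0.0, -0.188, -0.013] 0.503
[-0.001, -0.282, -0.012] 0.453
[-0.001, -0.375, -0.007] 0.402
[-0.001, -0.469, 0.003] 0.352

[-0.0, -0.093, 0.015] 0.302
[-0.001, -0.185, 0.034] 0.251
[-0.001, -0.276, 0.058] 0.201
[-0.001, -0.365, 0.087] 0.15
[-0.001, -0.453, 0.12] 0.1

[-0.001 -0.169  0.079]
```

The bar sits near the fingertips, so I'll re-seat 5 mm deeper.

jog_arm(
  motion=[
    [[0, 0, 0, 0, 0, 0, 0.6], [0, 0, 0, 0, 0, 0, 0.6], [0, 0, 0.02, 0, 0, 0, 0.6], [0, 0, 0.06, 0, 0, 0, 0.6], [0, 0, 0.06, 0, 0, 0, 0.6]],
  ],
)

```text
time_s: 19.45
tool_pos: [0.56, 0.0275, 0.0549]
tool_rot: [-134.8, -0.2, 174.8]
force: [-0.1, 0.0, 0.1]
grip_width: 0.0339
grasp_force: 0.0
```

jog_arm(
  motion=[
    [[0, 0, 0, 0, 0, 0, 1], [0, 0, 0, 0, 0, 0, 1], [0, 0, 0, 0, 0, 0, 1], [0, 0, 0, 0, 0, 0, 1], [0, 0, 0, 0, 0, 0, 1]],
  ],
)

```text
time_s: 19.95
tool_pos: [0.5606, 0.0258, 0.0568]
tool_rot: [-134.7, -0.1, 174.7]
force: [-1.6, -5.8, 2.4]
grip_width: 0.013
grasp_force: 20.0
```

jog_arm(
  motion=[
    [[0, -0.06, -0.07, 0, 0, 0, 1], [0, -0.13, -0.14, 0, 0, 0, 1], [0, -0.195, -0.2, 0, 0, 0, 1], [0, -0.27, -0.265, 0, 0, 0, 1], [0, -0.345, -0.32, 0, 0, 0, 1]],
  ],
)

```text
time_s: 20.45
tool_pos: [0.5606, 0.0262, 0.102]
tool_rot: [-134.9, -0.1, 174.8]
force: [1.2, -2.7, -5.1]
grip_width: 0.0135
grasp_force: 20.0
```

Run:
```python
from h import *
st();p,Q=pose()
for t in (1.06,1.108,1.16): print(t,(Q.T@(p-handle(t))).round(4))
```

```text
t 20.45 p [0.5606 0.0262 0.102 ] rpy [-1.349e+02 -1.000e-01  1.748e+02] F [ 1.2 -2.7 -5.1] w 0.0135 g 19.99425709247589 q [-42.  31.  18.  97.  30.  80.  48.]
1.06 [-0.0005  0.0092  0.0067]
1.108 [-0.0005  0.0018  0.0016]
1.16 [-0.0005 -0.0059 -0.0043]
```

Well seated; the door is lifting. Continue along the arc.

jog_arm(
  motion=[
    [[0, -0.08, -0.055, 0, 0, 0, 1], [0, -0.16, -0.1, 0, 0, 0, 1], [0, -0.24, -0.145, 0, 0, 0, 1], [0, -0.325, -0.185, 0, 0, 0, 1], [0, -0.41, -0.225, 0, 0, 0, 1]],
  ],
)

```text
time_s: 20.95
tool_pos: [0.5598, 0.0155, 0.1482]
tool_rot: [-135.0, -0.1, 174.9]
force: [0.4, 5.6, -3.1]
grip_width: 0.0135
grasp_force: 20.0
```

jog_arm(
  motion=[
    [[0, -0.09, -0.03, 0, 0, 0, 1], [0, -0.18, -0.06, 0, 0, 0, 1], [0, -0.27, -0.08, 0, 0, 0, 1], [0, -0.36, -0.1, 0, 0, 0, 1], [0, -0.455, -0.115, 0, 0, 0, 1]],
  ],
)

```text
time_s: 21.45
tool_pos: [0.5578, -0.0076, 0.1891]
tool_rot: [-135.1, -0.1, 175.0]
force: [-0.6, 6.2, 0.5]
grip_width: 0.0135
grasp_force: 20.0
```

jog_arm(
  motion=[
    [[0, -0.095, -0.01, 0, 0, 0, 1], [0, -0.19, -0.015, 0, 0, 0, 1], [0, -0.28, -0.01, 0, 0, 0, 1], [0, -0.375, -0.005, 0, 0, 0, 1], [0, -0.47, 0.005, 0, 0, 0, 1]],
  ],
)

```text
time_s: 21.95
tool_pos: [0.5548, -0.0422, 0.2229]
tool_rot: [-135.0, -0.0, 174.9]
force: [-0.5, 6.9, 3.3]
grip_width: 0.0132
grasp_force: 20.0
```

jog_arm(
  motion=[
    [[0, -0.09, 0.015, 0, 0, 0, 1], [0, -0.185, 0.035, 0, 0, 0, 1], [0, -0.275, 0.06, 0, 0, 0, 1], [0, -0.365, 0.085, 0, 0, 0, 1], [0, -0.455, 0.12, 0, 0, 0, 1]],
  ],
)

```text
time_s: 22.45
tool_pos: [0.5512, -0.0845, 0.2466]
tool_rot: [-134.8, 0.0, 174.8]
force: [-0.4, 3.6, 4.2]
grip_width: 0.0134
grasp_force: 20.0
```

Run:
```python
from h import *
st();p,Q=pose()
for t in (.05,.1,.15): print(t,(Q.T@(p-handle(t))).round(4))
```

```text
t 22.45 p [ 0.5512 -0.0845  0.2466] rpy [-134.8    0.   174.8] F [-0.4  3.6  4.2] w 0.0134 g 20.0045907497406 q [-38.  16.  23.  99.  36.  86.  61.]
0.05 [-0.0009  0.0084 -0.0037]
0.1 [-0.0009 -0.0002  0.    ]
0.15 [-0.0009 -0.0089  0.0033]
```

jog_arm(
  motion=[
    [[0, -0.04, 0.02, 0, 0, 0, 1], [0, -0.08, 0.035, 0, 0, 0, 1], [0, -0.12, 0.055, 0, 0, 0, 1], [0, -0.17, 0.08, 0, 0, 0, 1], [0, -0.17, 0.08, 0, 0, 0, 1]],
  ],
  grip_force=35,
)

```text
time_s: 22.95
tool_pos: [0.5498, -0.1011, 0.2526]
tool_rot: [-134.9, 0.0, 174.9]
force: [0.4, 3.4, 4.7]
grip_width: 0.0131
grasp_force: 35.0
```

jog_arm(
  motion=[
    [[0, -0.02, 0.02, 0, 0, 0, 1], [0, -0.03, 0.03, 0, 0, 0, 1], [0, -0.04, 0.04, 0, 0, 0, 1], [0, -0.04, 0.04, 0, 0, 0, 1]],
  ],
)

```text
time_s: 23.35
tool_pos: [0.5494, -0.1067, 0.2541]
tool_rot: [-134.8, 0.0, 174.9]
force: [-2.2, 9.8, 12.9]
grip_width: 0.0128
grasp_force: 35.0
```

Run:
```python
from h import *
st();p,Q=pose()
for t in (0,.03,.06): print(t,(Q.T@(p-handle(t))).round(4))
```

```text
t 23.35 p [ 0.5494 -0.1067  0.2541] rpy [-134.8    0.   174.9] F [-2.2  9.8 12.9] w 0.0128 g 35.00791311264038 q [-37.  15.  23.  99.  37.  85.  62.]
0 [-0.001  -0.0042  0.0027]
0.03 [-0.001  -0.0092  0.0052]
0.06 [-0.001  -0.0142  0.0076]
```

jog_arm(
  motion=[
    [[0, -0.02, 0.01, 0, 0, 0, 1], [0, -0.04, 0.02, 0, 0, 0, 1], [0, -0.06, 0.03, 0, 0, 0, 1], [0, -0.06, 0.03, 0, 0, 0, 1]],
  ],
)

```text
time_s: 23.75
tool_pos: [0.5491, -0.1099, 0.2549]
tool_rot: [-135.1, 0.0, 175.0]
force: [-3.2, 16.4, 11.6]
grip_width: 0.0127
grasp_force: 35.0
```

jog_arm(
  motion=[
    [[0, -0.02, 0.01, 0, 0, 0, 1], [0, -0.04, 0.02, 0, 0, 0, 1], [0, -0.04, 0.02, 0, 0, 0, 1]],
  ],
)

```text
time_s: 24.05
tool_pos: [0.549, -0.1118, 0.2555]
tool_rot: [-135.3, -0.0, 175.2]
force: [-3.5, 20.1, 9.8]
grip_width: 0.013
grasp_force: 35.0
```

Run:
```python
from h import *
st();p,Q=pose()
print((Q.T@(p-handle(0))).round(4))
n="top";q,d=env.read_camera(n);P=cloud(cam(n),d)-OC;x,y,z=P@OX,P@OY,P[...,2]
m=(x<-.17)&(x>-.23)&(abs(abs(y)-.11)<.025)&(abs(z-.26)<.025)
P0=cloud(cam(n),np.load("top0.npz")["d"])-OC;x0,y0,z0=P0@OX,P0@OY,P0[...,2]
m0=(x0<-.17)&(x0>-.23)&(abs(abs(y0)-.11)<.025)&(abs(z0-.26)<.025)
for s in (1,-1):
    a=m&(y*s>0);b=m0&(y0*s>0);print(s,a.sum(),np.median(x[a]),np.median(z[a]),"start",b.sum(),np.median(x0[b]),np.median(z0[b]))
```

```text
t 24.05 p [ 0.549  -0.1118  0.2555] rpy [-135.3   -0.   175.2] F [-3.5 20.1  9.8] w 0.013 g 35.00513434410095 q [-36.  14.  23.  99.  37.  85.  63.]
[-0.001  -0.0088  0.0053]
1 148 -0.18242718943577318 0.26159517766170887 start 166 -0.18878089196933998 0.259331084337976
-1 176 -0.18228064422324247 0.261555930114578 start 188 -0.1884937461065137 0.2593232843510035
```

jog_arm(
  motion=[
    [[0, -0.03, 0, 0, 0, 0, 1], [0, -0.06, 0.01, 0, 0, 0, 1], [0, -0.06, 0.01, 0, 0, 0, 1]],
  ],
)

```text
time_s: 24.4
tool_pos: [0.5488, -0.1141, 0.2562]
tool_rot: [-135.6, -0.1, 175.3]
force: [-1.6, 23.6, 1.8]
grip_width: 0.013
grasp_force: 35.0
```

```bash
cat > bar.py <<'E'
from h import *
def bar(d):
    P=cloud(cam("top"),d)-OC;x,y,z=P@OX,P@OY,P[...,2]
    m=(x<-.16)&(x>-.23)&(abs(abs(y)-.11)<.025)&(abs(z-.26)<.025)
    print("bar x,z",[(round(np.median(x[m&(y*s>0)]),4),round(np.median(z[m&(y*s>0)]),4)) for s in (1,-1)])
E
python3 - <<'E'
from bar import *
st();bar(np.load("top0.npz")["d"]);bar(env.read_camera("top")[1])
E
```

```text
t 24.4 p [ 0.5488 -0.1141  0.2562] rpy [-1.356e+02 -1.000e-01  1.753e+02] F [-1.6 23.6  1.8] w 0.013 g 35.01305133104324 q [-36.  14.  24. 100.  37.  84.  64.]
bar x,z [(np.float64(-0.1877), np.float64(0.259)), (np.float64(-0.1876), np.float64(0.259))]
bar x,z [(np.float64(-0.1797), np.float64(0.2617)), (np.float64(-0.1792), np.float64(0.2619))]
```

Run:
```python
from bar import *
d1=env.read_camera("top")[1];d0=np.load("top0.npz")["d"];st()
for nm,d in (("start",d0),("now",d1)):
    P=cloud(cam("top"),d)-OC;x,y,z=P@OX,P@OY,P[...,2]
    m=(x<-.135)&(x>-.175)&(abs(y)>.08)&(abs(y)<.16)&(z>.08)&(z<.24)
    a=np.polyfit(z[m],x[m],1);r=x[m]-np.polyval(a,z[m]);k=abs(r)<.005
    a=np.polyfit(z[m][k],x[m][k],1);print(nm,m.sum(),k.sum(),"slope",a[0],"x at hinge",np.polyval(a,.075),"x at .24",np.polyval(a,.24))
    t=(abs(z-.265)<.006)&(abs(y)<.15)&(x>-.16)&(x<-.1)
    e=[x[t&(abs(y-c)<.01)].min() for c in np.arange(-.14,.15,.04)];print(" top front edge",np.round(e,4))
```

```text
t 24.5 p [ 0.5488 -0.114   0.2561] rpy [-1.356e+02 -1.000e-01  1.753e+02] F [-2.1 23.1  1.7] w 0.0128 g 35.01410901546478 q [-36.  14.  24. 100.  37.  84.  64.]
start 659 652 slope -0.011490492820917585 x at hinge -0.14455829620465022 x at .24 -0.14645422752010162
 top front edge [-0.1332 -0.133  -0.1332 -0.1334 -0.1334 -0.1335 -0.1335 -0.1339]
now 676 670 slope 0.039680469050709814 x at hinge -0.1446459790824314 x at .24 -0.1380987016890643
 top front edge [-0.1326 -0.1334 -0.1336 -0.1333 -0.1346 -0.1337 -0.1334 -0.1339]
```

The door face slope says the angle is now about -0.05 rad, pressed against a compliant stop (0.01 at the start). So it is past the catch. Relax the push gently and check that it holds.

jog_arm(
  motion=[
    [[0, 0.05, -0.02, 0, 0, 0, 1], [0, 0.09, -0.04, 0, 0, 0, 1], [0, 0.13, -0.06, 0, 0, 0, 1], [0, 0.17, -0.08, 0, 0, 0, 1], [0, 0.17, -0.08, 0, 0, 0, 1]],
  ],
)

```text
time_s: 25.0
tool_pos: [0.5495, -0.1053, 0.2536]
tool_rot: [-134.8, -0.0, 174.9]
force: [-0.5, 5.3, 7.8]
grip_width: 0.0131
grasp_force: 35.0
```

```bash
cat >> bar.py <<'E'
def door(d):
    P=cloud(cam("top"),d)-OC;x,y,z=P@OX,P@OY,P[...,2]
    m=(x<-.135)&(x>-.175)&(abs(y)>.08)&(abs(y)<.16)&(z>.08)&(z<.24)
    a=np.polyfit(z[m],x[m],1);k=abs(x[m]-np.polyval(a,z[m]))<.005
    print("door angle",-np.polyfit(z[m][k],x[m][k],1)[0])
E
python3 - <<'E'
from bar import *
st();d=env.read_camera("top")[1];bar(d);door(d)
E
```

```text
t 25.0 p [ 0.5495 -0.1053  0.2536] rpy [-134.8   -0.   174.9] F [-0.5  5.3  7.8] w 0.0131 g 35.00329613685608 q [-37.  15.  23.  99.  37.  85.  62.]
bar x,z [(np.float64(-0.1875), np.float64(0.259)), (np.float64(-0.1868), np.float64(0.2589))]
door angle 0.010170761259927129
```

The door is back at the same angle and bar position as at the start, i.e. latched. Release and back away.

jog_arm(
  motion=[
    [[0, 0.02, -0.02, 0, 0, 0, 0.8], [0, 0.02, -0.02, 0, 0, 0, 0.6], [0, 0.02, -0.02, 0, 0, 0, 0.6], [0, 0.02, -0.02, 0, 0, 0, 0.6], [0, 0.02, -0.02, 0, 0, 0, 0.6]],
  ],
)

```text
time_s: 25.55
tool_pos: [0.5489, -0.1032, 0.2518]
tool_rot: [-134.8, -0.1, 174.8]
force: [-0.2, 0.4, 0.4]
grip_width: 0.0336
grasp_force: 0.0
```

jog_arm(
  motion=[
    [[0, 0, -0.2, 0, 0, 0, 0.6], [0, 0, -0.45, 0, 0, 0, 0.6], [0, 0, -0.7, 0, 0, 0, 0.6], [0, 0, -0.98, 0, 0, 0, 0.6]],
  ],
)

```text
time_s: 25.95
tool_pos: [0.5553, -0.0334, 0.3216]
tool_rot: [-134.8, -0.1, 174.8]
force: [-0.3, -0.0, 0.3]
grip_width: 0.0349
grasp_force: 0.0
```

jog_arm(
  motion=[
    [[0, 0, -0.3, 0, 0, 0, 0.6], [0, 0, -0.6, 0, 0, 0, 0.6], [0, 0, -0.9, 0, 0, 0, 0.6], [0, 0, -0.9, 0, 0, 0, 0.6]],
  ],
)

```text
time_s: 26.35
tool_pos: [0.5626, 0.0336, 0.3864]
tool_rot: [-135.0, 0.1, 175.1]
force: [0.4, 0.3, 0.1]
grip_width: 0.0347
grasp_force: 0.0
```

Run:
```python
from bar import *
st();p,d=env.read_camera("top");bar(d);door(d)
q,_=env.read_camera("scene");cv2.imwrite("pics/end.png",cv2.resize(np.hstack([p,q]),(800,300),interpolation=cv2.INTER_AREA)[:,:,::-1])
```

```text
t 26.35 p [0.5626 0.0336 0.3864] rpy [-1.350e+02  1.000e-01  1.751e+02] F [0.4 0.3 0.1] w 0.0347 g 0.0 q [-44.  18.  20.  80.  34. 105.  64.]
bar x,z [(np.float64(-0.1878), np.float64(0.2588)), (np.float64(-0.1876), np.float64(0.2588))]
door angle 0.009931910317866558
```

View pics/end.png

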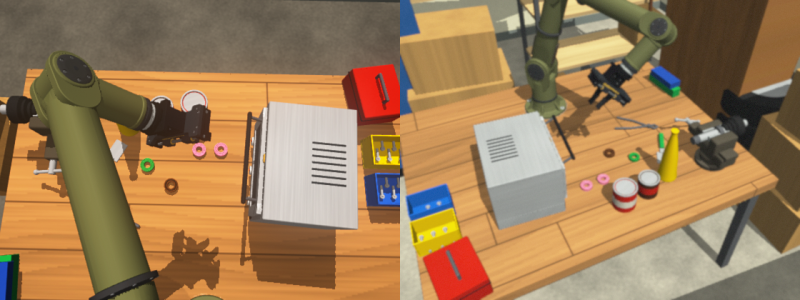

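The door is shut (bar at column ~247 in the left half), the gripper is clear, the new bearing is gone from the bench, and everything else is in place.

```bash
python3 -c "
from cell import env
print(env.sign_off())"
```

```text
the job is handed in; nothing more can be done
None
```

The new bearing is flat on the oven rack beside the standing sleeve, the door is latched shut and released, nothing else was moved, and the job is handed in at about 26 s.

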